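Find the cover that rocks and tip it open

TASK

One of the four identical covers of the plywood notions chest is free to tip; the other three are propped from beneath. With your fingertips press on the orange dots, one cover after another, until you find the cover that rocks, then push its dotted end on down until the cover is tipped wide open, and leave it open. Only press and push: pick nothing up, and leave the thread cone, the button jar and the wooden block where they stand.

Things in the scene. Friction and masses are not known exactly. Their poses are not given: they have to be found in the camera images.
- chest: Fixed plywood chest, 140 (x) by 384 (y) by 90 mm high; origin: centre of its underside, on the table. Along y at +138, +46, -46, -138 mm: wells A to D, 118 x 82 mm, 82 mm deep, each with an identical pale plate cover 112 (x) x 80 (y) x 8 mm, level with the chest's top, pivoting about y at its centre. Hidden wooden props stand under the dotted ends of three covers; nothing shows which one is free.
- cover_a (a joint): Hinge of cover A, at chest y = +138 mm. 0 = level and closed (its start), grows as the end with the orange dot tips DOWN into the chest and the opposite end rises; stop at 0.85 rad. A propped cover gives less than 0.08 rad when pressed; the free one turns easily (1 to 3 N at the dot, more nearer the pivot) and stays at whatever angle it is left at.
- dot_a (a point): Centre of the orange dot (16 mm across) on the upper face of cover A, at chest x = -35 mm, 35 mm from its pivot line, which is 86 mm above the table. Only this end of the cover can tip down. The dot is 90 mm above the table when closed; moves and turns with the cover (z out of its face, x towards its pivot).
- cover_b (a joint): Hinge of cover B, at chest y = +46 mm. 0 = level and closed (its start), grows as the end with the orange dot tips DOWN into the chest and the opposite end rises; stop at 0.85 rad. A propped cover gives less than 0.08 rad when pressed; the free one turns easily (1 to 3 N at the dot, more nearer the pivot) and stays at whatever angle it is left at.
- dot_b (a point): Centre of the orange dot (16 mm across) on the upper face of cover B, at chest x = -35 mm, 35 mm from its pivot line, which is 86 mm above the table. Only this end of the cover can tip down. The dot is 90 mm above the table when closed; moves and turns with the cover (z out of its face, x towards its pivot).
- cover_c (a joint): Hinge of cover C, at chest y = -46 mm. 0 = level and closed (its start), grows as the end with the orange dot tips DOWN into the chest and the opposite end rises; stop at 0.85 rad. A propped cover gives less than 0.08 rad when pressed; the free one turns easily (1 to 3 N at the dot, more nearer the pivot) and stays at whatever angle it is left at.
- dot_c (a point): Centre of the orange dot (16 mm across) on the upper face of cover C, at chest x = -35 mm, 35 mm from its pivot line, which is 86 mm above the table. Only this end of the cover can tip down. The dot is 90 mm above the table when closed; moves and turns with the cover (z out of its face, x towards its pivot).
- cover_d (a joint): Hinge of cover D, at chest y = -138 mm. 0 = level and closed (its start), grows as the end with the orange dot tips DOWN into the chest and the opposite end rises; stop at 0.85 rad. A propped cover gives less than 0.08 rad when pressed; the free one turns easily (1 to 3 N at the dot, more nearer the pivot) and stays at whatever angle it is left at.
- dot_d (a point): Centre of the orange dot (16 mm across) on the upper face of cover D, at chest x = -35 mm, 35 mm from its pivot line, which is 86 mm above the table. Only this end of the cover can tip down. The dot is 90 mm above the table when closed; moves and turns with the cover (z out of its face, x towards its pivot).
- thread_cone: Loose green cone of thread, 60 mm across the foot, 108 mm tall, standing beyond the chest. Origin: centre of its underside. Leave alone.
- button_jar: Loose jar with a black lid, 54 mm across, 75 mm tall, standing beyond the chest's -y end. Origin: centre of its underside. Leave alone.
- clapper: Loose dark wooden pressing block, 45 by 130 by 30 mm high (x, y, z), lying between robot and chest. Origin: centre of its underside. Leave alone.

How it is judged:
By the outcome, as a careful person would: the job done as asked, in the order asked, and still so for the second after the job is handed in, with the robot touching nothing.
It also fails if it takes over 40 s, if anything falls off the work surface, if the arm or the gripper's body presses on something with over 40 N, if the wrist force passes 120 N, or if a joint passes its speed limit or range.

ROBOT

A 6-joint arm with a two-finger parallel gripper is mounted at the origin on the work surface. World frame = base frame: x ahead of the robot, y to its left, z up, the work surface at z = 0. Lengths are in mm, angles in degrees, forces in N, time in s.
With the tool pointing down it reaches from about 300 to 850 mm from the base axis. Payload 4.2 kg.
Tool frame: the origin (TCP) lies midway between the tips of the shut fingers; the grasp point (between the pads) lies 19 mm behind it (env.grip_point_offset is the distance from the TCP to the grasp point, in mm); z points along the fingers, x is the direction in which the jaws open and shut, and the axes are right-handed (so a half turn about z gives the same grasp; the last joint's range is limited). The gripper opens to 91 mm and grips with 3 to 60 N. Pads are 32 mm wide; open, the fingers measure 118 mm over their backs; the gripper's body (76 mm by 178 mm) begins 60 mm behind the grasp point.
Start: joints at [75.974, 18.312, 89.639, -0, 72.044, -1.146], TCP at [128.176, 560.55, 190.776] pointing down, gripper open.
Joint ranges: [-177.97, 177.97], [-48.28, 115.42], [12.27, 149.76], [-77.06, 257.06], [2.81, 150.46], [-146.56, 146.56]. Speed limits (degrees/s): [147.25, 147.25, 180, 180, 180, 180].

INTERFACE

Orientations are given as [roll, pitch, yaw] about the fixed x, y, z axes, in that order (R = Rz(yaw) Ry(pitch) Rx(roll)).
In Python, from workcell import env gives the robot as it stands.
- The arm moves only by the shell command python3 -m pendant 'ROWS' [FORCE]. ROWS is JSON, a list of rows, each an object with "xyz": the shift along the tool's x, y, z in m, a list of three; "roll": the turn about the tool's z in degrees; "jaw": the closure, from 0 (fully open) to 1 (shut). A call has exactly 8 rows; each row is the pose to reach, as a shift and turn from the pose commanded when the call began, along the tool's axes at that moment; what a row does not reach only later rows make up. A row lasts 1/8 s, in which the tool goes at most 62.5 mm and 10.7 degrees, less where a joint would pass 70% of its speed; a pose out of reach is approached as far as the arm can. A call with a gripper value outside its range is refused whole. The fingers move at their own pace and stop on an object; FORCE is the grip in N (left out, the last holds). Time passes only in rows, so rows that repeat a pose let the fingers close, or fill a call up. It gives the time, the measured TCP pose, the force and the opening at its end, in the units of the state.
- env.state(): the state, without advancing time (a new reading comes with each control period).
- env.grab_frame(name): name is "side" or "top" or "wrist"; returns (picture, depth): 420x560x3 uint8, blue, green, red; 420x560 float32, mm along the optical axis (not along the pixel's ray), 0 where there is no reading.
- env.camera_params(name): a dict with "camera_matrix" (3x3 intrinsics, pixels), "cam_to_world" (4x4, takes a point from camera to world coordinates); the wrist camera has in their place "hand_eye" (4x4, takes a point from camera to tool coordinates, whose origin is the TCP and whose axes are the tool frame's). Camera axes: x right, y up, looking along -z (the intrinsics and any distortion apply to the point x, -y, -z); pixel columns grow to the right and rows downward; lengths in mm; the calibration is good to about 2 mm. A picture is of the moment at which its call begins: read the wrist's pose just before it. camera_params takes no time and is no camera call.
- env.job_done(): hands the job in, once; it reports no verdict.
The state is a dict: "time_s": time; "qpos": joint angles; "qvel": joint speeds; "effort": joint torques, N m; "ee_pos": TCP position; "ee_rot": TCP orientation; "force": force on the tool from outside, world axes, zero at the start; "torque": the same for the moment, N m; "gripper_width": finger opening in mm.
Only numpy, scipy, OpenCV 4.12 (cv2) and the standard library are available. Lean on these libraries where they do the work, as an engineer would, in place of code of your own. Each camera call takes 0.05 s, during which the arm holds its last target. There are 200 camera calls.

## Working session

There is one attempt and no reset: what is moved stays moved. The work goes in short steps, Python scripts to look and compute and a shell command to move; the robot and the scene stay as the last step left them, time stands still between calls to the robot, and variables do not carry over. Pictures are saved under pics/ and viewed, about 8 in all and at most 12, crops included, and the job is handed in when it is done.

```bash
mkdir -p pics; cat > h.py <<'E'
import numpy as np, cv2
from workcell import env
def grab(n):
    im,d=env.grab_frame(n); p=env.camera_params(n); return im,d,p
def ray(p,uv,z):
    K=np.array(p["camera_matrix"],float); T=np.array(p["cam_to_world"],float)
    dist=p.get("distortion"); dist=None if dist is None else np.array(dist,float)
    n=cv2.undistortPoints(np.array([[uv]],float),K,dist)[0,0]
    d=T[:3,:3]@np.array([n[0],-n[1],-1]); o=T[:3,3]
    return o+d*(z-o[2])/d[2]
E
python3 - <<'E'
from h import *
for n in("top","side"):
    im,d,p=grab(n); cv2.imwrite(f"pics/{n}0.png",im); print(n,list(p.keys()),np.round(p["cam_to_world"],3).tolist())
    hsv=cv2.cvtColor(im,cv2.COLOR_BGR2HSV)
    m=cv2.inRange(hsv,(5,150,130),(20,255,255))
    k,l,s,c=cv2.connectedComponentsWithStats(m)
    for i in range(1,k):
        if s[i,4]>15: print(s[i].tolist(),c[i].round(1),ray(p,c[i],90).round(1),d[int(c[i][1]),int(c[i][0])])
print({k:np.round(v,2).tolist() for k,v in env.state().items()})
E
```

```text
top ['camera_matrix', 'cam_to_world'] [[0.01, 0.983, -0.183, 464.446], [-1.0, 0.005, -0.03, -64.134], [-0.028, 0.183, 0.983, 821.813], [0.0, 0.0, 0.0, 1.0]]
[251, 155, 70, 78, 3034] [285.5 194.1] [638.3 -56.2  90. ] 748.794
[199, 176, 69, 79, 3093] [233.2 214.9] [603.4  28.5  90. ] 750.45386
[147, 196, 68, 81, 3149] [180.3 236.1] [568.  113.4  90. ] 742.3774
[94, 218, 67, 81, 3165] [126.9 257.4] [532.9 198.   90. ] 738.1787
[83, 224, 16, 11, 34] [ 90.  229.8] [577.5 261.9  90. ] 753.31525
[186, 273, 12, 5, 18] [191.8 274.9] [505.8  91.9  90. ] 731.2172
[173, 277, 14, 7, 33] [178.6 279.5] [498.5 112.7  90. ] 729.39594
[161, 280, 12, 9, 38] [166.7 284.1] [491.1 131.3  90. ] 730.54736
[106, 296, 27, 14, 89] [118.9 302.8] [461.1 205.8  90. ] 727.48193
[0, 336, 12, 9, 92] [  5.4 340. ] [401.9 381.1  90. ] 808.323
[0, 362, 15, 58, 715] [  6.4 392.2] [324.4 370.3  90. ] 791.9175
side ['camera_matrix', 'cam_to_world'] [[-0.766, 0.314, -0.562, 235.723], [-0.643, -0.382, 0.664, 417.586], [-0.006, 0.869, 0.494, 414.093], [0.0, 0.0, 0.0, 1.0]]
[297, 192, 9, 5, 37] [301.  193.9] [609.9 -70.3  90. ] 696.1123
[280, 218, 11, 6, 52] [285.4 220.3] [574.3  15.2  90. ] 618.57227
[260, 251, 12, 8, 72] [265.5 254. ] [538.8 100.3  90. ] 539.66425
[232, 294, 15, 10, 111] [238.9 298.6] [503.6 185.3  90. ] 466.32196
{'time_s': 0.1, 'qpos': [75.97, 18.35, 89.7, -0.0, 72.04, -1.15], 'qvel': [-0.02, -0.09, -0.22, 0.01, 0.04, 0.03], 'effort': [0.0, -41.33, -23.25, 0.07, 0.04, -0.0], 'ee_pos': [128.06, 560.06, 189.99], 'ee_rot': [-180.0, 0.09, 77.12], 'force': [0.72, 0.44, 0.07], 'torque': [0.03, 0.04, 0.05], 'gripper_width': 91.44}
```

View pics/top0.png

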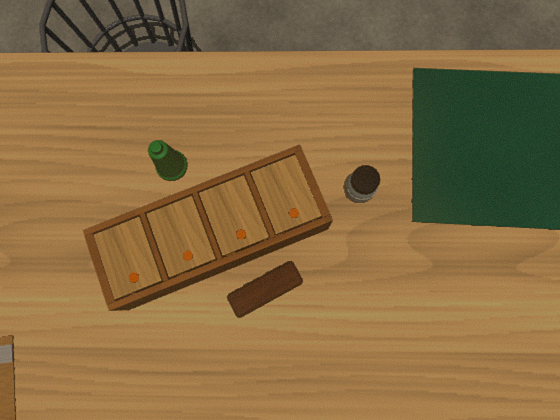

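View pics/side0.png

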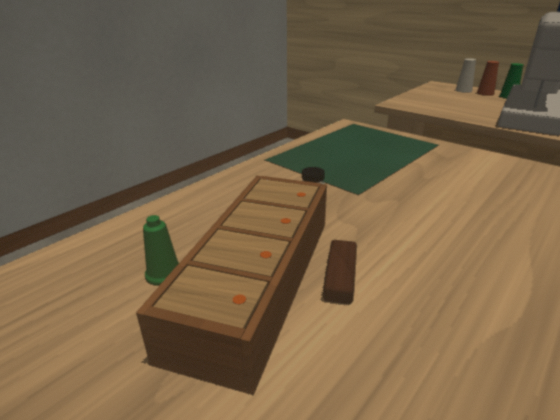

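The top view shows the chest with dots at (134,278), (188,256), (241,234) and (293,213), from A to D. The cone is beyond it at (168,160), the jar at (362,183) and the block at (265,289). The side view agrees: dots at (239,299) to (301,194), spaced 92 mm, so the chest is yawed about 22.5°. Next I'll cross-check with the top view and compute the move.

```bash
cat >> h.py <<'E'
def totool(target):
    from scipy.spatial.transform import Rotation as R
    s=env.state(); M=R.from_euler('xyz',s["ee_rot"],degrees=True).as_matrix()
    return (M.T@(np.array(target)-s["ee_pos"])).round(1)
E
python3 - <<'E'
from h import *
im,d,p=grab("top"); hsv=cv2.cvtColor(im,cv2.COLOR_BGR2HSV)
m=cv2.inRange(hsv,(5,215,150),(16,255,255))
k,l,s,c=cv2.connectedComponentsWithStats(m)
for i in range(1,k):
    if s[i,4]>25: print(s[i].tolist(),ray(p,c[i],90).round(1))
ps=[ray(p,u,90) for u in((134,278),(188,256),(241,234),(293.5,213))]
print(np.round(ps,1))
for q in([503.6,185.3],[538.8,100.3],[574.3,15.2],[609.9,-70.3]): print(totool(q+[130]))
E
```

```text
[289, 209, 10, 8, 64] [607.8 -69.3  90. ]
[237, 230, 9, 9, 62] [572.3  15.6  90. ]
[183, 251, 9, 10, 64] [537.  100.7  90. ]
[129, 273, 9, 9, 66] [501.7 185.7  90. ]
[[500.2 184.3  90. ]
 [535.9  99.4  90. ]
 [572.1  15.1  90. ]
 [607.  -69.3  90. ]]
[-281.6  449.6   60.5]
[-356.6  502.9   60.6]
[-431.7  556.5   60.7]
[-507.1  610.3   60.8]
```

```bash
python3 -m pendant '[{"xyz":[-0.03,0.05,0],"roll":-5,"jaw":1},{"xyz":[-0.065,0.1,0.01],"roll":-10,"jaw":1},{"xyz":[-0.1,0.155,0.02],"roll":-15,"jaw":1},{"xyz":[-0.135,0.21,0.03],"roll":-20,"jaw":1},{"xyz":[-0.17,0.265,0.04],"roll":-25,"jaw":1},{"xyz":[-0.2,0.32,0.05],"roll":-30,"jaw":1},{"xyz":[-0.235,0.375,0.055],"roll":-35.4,"jaw":1},{"xyz":[-0.265,0.425,0.06],"roll":-35.4,"jaw":1}]' 10; python3 -c "
from h import *
print(totool([502.7,185.5,95]))"
```

```text
time_s: 1.15
ee_pos: [477.3, 212.9, 131.3]
ee_rot: [180.0, -0.0, 112.5]
force: [0.6, 0.4, 0.3]
gripper_width: 14.0
[-35.   13.   36.3]
```

```bash
python3 -m pendant '[{"xyz":[-0.014,0.005,0],"roll":0,"jaw":1},{"xyz":[-0.0277,0.0094,0],"roll":0,"jaw":1},{"xyz":[-0.0277,0.0094,0.01],"roll":0,"jaw":1},{"xyz":[-0.0277,0.0094,0.02],"roll":0,"jaw":1},{"xyz":[-0.0277,0.0094,0.03],"roll":0,"jaw":1},{"xyz":[-0.0277,0.0094,0.036],"roll":0,"jaw":1},{"xyz":[-0.0277,0.0094,0.036],"roll":0,"jaw":1},{"xyz":[-0.0277,0.0094,0.036],"roll":0,"jaw":1}]'; python3 -c "
from h import *
im,_=env.grab_frame('side'); cv2.imwrite('pics/s1.png',im)
print(totool([502.7,185.5,95]))"
```

```text
time_s: 2.15
ee_pos: [495.6, 192.7, 95.8]
ee_rot: [180.0, -0.0, 112.5]
force: [0.4, 0.2, 0.4]
gripper_width: 0.6
[-9.3  3.7  1. ]
```

View pics/s1.png

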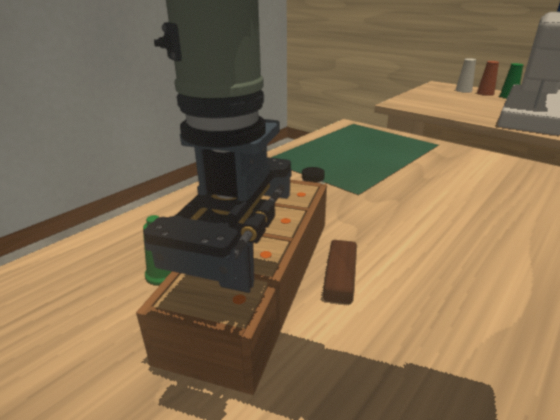

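The shut fingertips hover over cover A, about 10 mm from the dot at (239,299). I'll correct that and press lightly.

```bash
python3 -m pendant '[{"xyz":[-0.005,0.002,0],"roll":0,"jaw":1},{"xyz":[-0.0093,0.0037,0],"roll":0,"jaw":1},{"xyz":[-0.0093,0.0037,0.002],"roll":0,"jaw":1},{"xyz":[-0.0093,0.0037,0.004],"roll":0,"jaw":1},{"xyz":[-0.0093,0.0037,0.006],"roll":0,"jaw":1},{"xyz":[-0.0093,0.0037,0.007],"roll":0,"jaw":1},{"xyz":[-0.0093,0.0037,0.008],"roll":0,"jaw":1},{"xyz":[-0.0093,0.0037,0.008],"roll":0,"jaw":1}]'
```

```text
time_s: 3.2
ee_pos: [502.4, 185.4, 87.6]
ee_rot: [-180.0, -0.0, 112.5]
force: [-0.1, -0.5, 0.8]
gripper_width: 0.7
```

```bash
python3 -m pendant '[{"xyz":[0,0,0.001],"roll":0,"jaw":1},{"xyz":[0,0,0.002],"roll":0,"jaw":1},{"xyz":[0,0,0.003],"roll":0,"jaw":1},{"xyz":[0,0,0.0035],"roll":0,"jaw":1},{"xyz":[0,0,0.0035],"roll":0,"jaw":1},{"xyz":[0,0,0.0035],"roll":0,"jaw":1},{"xyz":[0,0,0.0035],"roll":0,"jaw":1},{"xyz":[0,0,0.0035],"roll":0,"jaw":1}]'
```

```text
time_s: 4.2
ee_pos: [502.4, 185.4, 84.2]
ee_rot: [180.0, -0.0, 112.5]
force: [0.4, 0.2, -0.4]
gripper_width: 0.6
```

```bash
python3 -m pendant '[{"xyz":[0,0,0.001],"roll":0,"jaw":1},{"xyz":[0,0,0.002],"roll":0,"jaw":1},{"xyz":[0,0,0.003],"roll":0,"jaw":1},{"xyz":[0,0,0.004],"roll":0,"jaw":1},{"xyz":[0,0,0.004],"roll":0,"jaw":1},{"xyz":[0,0,0.004],"roll":0,"jaw":1},{"xyz":[0,0,0.004],"roll":0,"jaw":1},{"xyz":[0,0,0.004],"roll":0,"jaw":1}]'; python3 -c "
from h import *
im,_=env.grab_frame('side'); cv2.imwrite('pics/s2.png',cv2.resize(im[150:400,120:370],None,fx=2.2,fy=2.2))
print(env.state()['force'])"
```

```text
time_s: 5.2
ee_pos: [502.5, 185.4, 80.2]
ee_rot: [180.0, -0.0, 112.5]
force: [-0.0, 0.0, -0.4]
gripper_width: 0.5
[ 0.5197086  -0.38751106 -0.84100368]
```

View pics/s2.png

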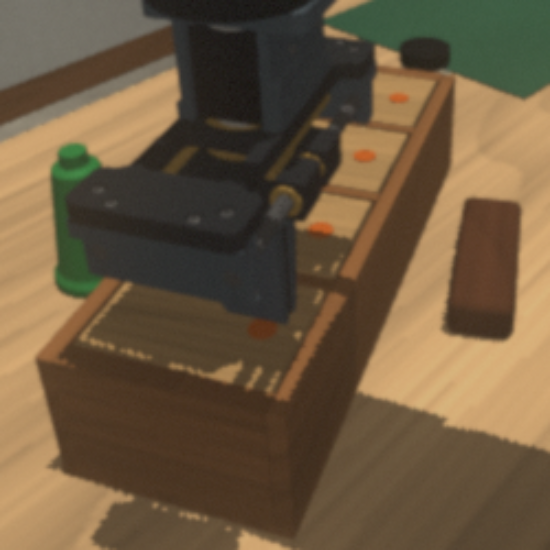

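The dot at crop (263,327) is still visible and hasn't moved from where it was. The fingertip shows just above it, at crop (265,318), with no force. I'll measure the tip with depth.

```bash
python3 - <<'E'
from h import *
s=env.state(); print(s["ee_pos"],env.grip_point_offset)
im,d,p=grab("side"); K=np.array(p["camera_matrix"]); T=np.array(p["cam_to_world"])
def pt(u,v,z): return (T@np.array([(u-K[0,2])/K[0,0]*z,-(v-K[1,2])/K[1,1]*z,-z,1]))[:3].round(1)
for u in(228,236,244,250):
    for v in range(270,306,4): print(u,v,pt(u,v,d[v,u]),im[v,u])
q=np.linalg.inv(T)@np.append(s["ee_pos"],1); print("tcp px",K[0,0]*q[0]/-q[2]+K[0,2],K[1,1]*-q[1]/-q[2]+K[1,2])
w,wd=env.grab_frame("wrist"); cv2.imwrite("pics/w1.png",w)
print(np.round(env.camera_params("wrist")["hand_eye"],3).tolist())
E
```

```text
[502.42724837 185.37745367  80.1734733 ] 18.8
228 270 [436.1 252.9 209.3] [44 46 45]
228 274 [441.7 248.8 199.6] [45 46 46]
228 278 [443.  248.2 194.2] [41 45 48]
228 282 [443.1 248.5 189.9] [47 46 45]
228 286 [442.7 249.2 186.1] [45 46 44]
228 290 [506.3 198.1 110.5] [47 48 47]
228 294 [519.6 187.9  89.8] [46 67 84]
228 298 [514.5 192.6  89.8] [45 66 82]
228 302 [509.  197.7  90.4] [44 65 82]
236 270 [438.3 242.5 201.7] [48 47 46]
236 274 [439.1 242.2 196.8] [48 48 48]
236 278 [437.8 243.6 194. ] [50 52 50]
236 282 [438.1 243.8 189.5] [51 54 54]
236 286 [438.5 243.9 184.9] [52 53 52]
236 290 [496.1 195.  114.2] [45 45 45]
236 294 [498.9 193.2 105.4] [41 50 63]
236 298 [507.4 186.4  89.5] [29 52 93]
236 302 [501.6 191.9  90.7] [18 48 89]
244 270 [483.7 192.1 147.3] [46 45 45]
244 274 [484.9 191.4 140.7] [48 48 50]
244 278 [485.6 191.2 134.7] [48 47 47]
244 282 [486.3 191.  128.6] [49 49 49]
244 286 [486.7 191.  122.6] [44 43 44]
244 290 [487.6 190.7 116.1] [46 47 46]
244 294 [488.6 190.2 109.3] [45 47 48]
244 298 [498.9 181.5  91. ] [25 51 92]
244 302 [495.1 185.3  89.8] [38 60 86]
250 270 [488.8 178.4 136.1] [33 33 36]
250 274 [488.6 179.1 131. ] [33 34 39]
250 278 [485.1 182.7 129.5] [36 38 42]
250 282 [485.1 183.1 124. ] [34 36 39]
250 286 [484.6 184.  119.1] [40 42 44]
250 290 [484.6 184.4 113.5] [39 41 43]
250 294 [483.4 185.9 109.3] [43 49 54]
250 298 [494.2 176.2  90.1] [45 65 81]
250 302 [489.5 181.1  90.1] [41 65 82]
tcp px 240.06707819845528 305.32104796551965
[[1.0, -0.001, -0.0, 0.076], [-0.001, -0.96, -0.279, -78.792], [0.0, 0.279, -0.96, -193.128], [0.0, 0.0, 0.0, 1.0]]
```

View pics/w1.png

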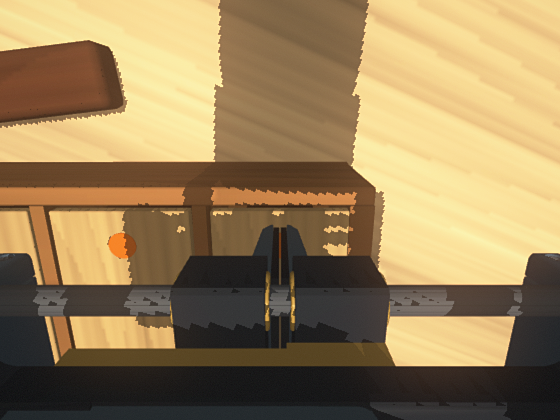

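The tip is really near z≈103–107 by depth, while the reported TCP says 80. The xy position is fine. Reported z isn't reliable here, so I'll go down in small steps and watch the force.

```bash
python3 -m pendant '[{"xyz":[0,0,0.002],"roll":0,"jaw":1},{"xyz":[0,0,0.004],"roll":0,"jaw":1},{"xyz":[0,0,0.006],"roll":0,"jaw":1},{"xyz":[0,0,0.008],"roll":0,"jaw":1},{"xyz":[0,0,0.009],"roll":0,"jaw":1},{"xyz":[0,0,0.01],"roll":0,"jaw":1},{"xyz":[0,0,0.01],"roll":0,"jaw":1},{"xyz":[0,0,0.01],"roll":0,"jaw":1}]'; python3 - <<'E'
from h import *
im,d,p=grab("side"); K=np.array(p["camera_matrix"]); T=np.array(p["cam_to_world"])
def pt(u,v,z): return (T@np.array([(u-K[0,2])/K[0,0]*z,-(v-K[1,2])/K[1,1]*z,-z,1]))[:3].round(1)
for u in(236,244,248):
    for v in range(290,312,2): print(u,v,pt(u,v,d[v,u]))
print(env.state()['force'])
E
```

```text
time_s: 6.35
ee_pos: [502.5, 185.4, 70.2]
ee_rot: [180.0, -0.0, 112.5]
force: [-0.0, 0.2, -0.2]
gripper_width: 0.5
236 290 [437.7 245.  181.5]
236 292 [437.2 245.5 179.9]
236 294 [437.  245.9 178. ]
236 296 [437.1 246.  175.7]
236 298 [498.6 193.9 100.1]
236 300 [500.1 192.9  95.4]
236 302 [501.3 192.1  91. ]
236 304 [499.7 193.8  90.1]
236 306 [497.1 196.3  90.4]
236 308 [495.3 198.   89.7]
236 310 [492.4 200.8  90.5]
244 290 [487.  191.2 116.8]
244 292 [487.5 191.  113.5]
244 294 [488.4 190.4 109.6]
244 296 [487.6 191.3 107.7]
244 298 [489.1 190.2 103. ]
244 300 [489.2 190.3 100. ]
244 302 [490.4 189.5  95.6]
244 304 [492.4 187.9  90.2]
244 306 [490.  190.3  90.4]
244 308 [488.8 191.7  89. ]
244 310 [486.4 194.   89.2]
248 290 [483.4 188.5 117. ]
248 292 [484.1 188.1 113.4]
248 294 [483.  189.3 112. ]
248 296 [483.7 188.9 108.3]
248 298 [483.2 189.5 106. ]
248 300 [484.5 188.6 101.6]
248 302 [485.4 187.9  97.5]
248 304 [489.2 184.6  89.7]
248 306 [487.  186.8  89.6]
248 308 [484.1 189.8  90.5]
248 310 [483.1 190.9  88.9]
[0.21095486 0.48892335 0.32019441]
```

Tip is now at about 94. I'll press 6 mm further.

```bash
python3 -m pendant '[{"xyz":[0,0,0.001],"roll":0,"jaw":1},{"xyz":[0,0,0.002],"roll":0,"jaw":1},{"xyz":[0,0,0.003],"roll":0,"jaw":1},{"xyz":[0,0,0.004],"roll":0,"jaw":1},{"xyz":[0,0,0.005],"roll":0,"jaw":1},{"xyz":[0,0,0.006],"roll":0,"jaw":1},{"xyz":[0,0,0.006],"roll":0,"jaw":1},{"xyz":[0,0,0.006],"roll":0,"jaw":1}]'
```

```text
time_s: 7.4
ee_pos: [502.4, 185.4, 66.7]
ee_rot: [179.9, 0.0, 112.5]
force: [-4.4, -2.5, 16.3]
gripper_width: 0.3
```

A resists at 16 N, so it's propped. Next is B, 92 mm along tool -x.

```bash
python3 -m pendant '[{"xyz":[0,0,-0.012],"roll":0,"jaw":1},{"xyz":[-0.02,0,-0.02],"roll":0,"jaw":1},{"xyz":[-0.05,0,-0.02],"roll":0,"jaw":1},{"xyz":[-0.08,0,-0.02],"roll":0,"jaw":1},{"xyz":[-0.092,0,-0.02],"roll":0,"jaw":1},{"xyz":[-0.092,0,-0.02],"roll":0,"jaw":1},{"xyz":[-0.092,0,-0.015],"roll":0,"jaw":1},{"xyz":[-0.092,0,-0.009],"roll":0,"jaw":1}]'; python3 -m pendant '[{"xyz":[0,0,0.002],"roll":0,"jaw":1},{"xyz":[0,0,0.004],"roll":0,"jaw":1},{"xyz":[0,0,0.005],"roll":0,"jaw":1},{"xyz":[0,0,0.006],"roll":0,"jaw":1},{"xyz":[0,0,0.007],"roll":0,"jaw":1},{"xyz":[0,0,0.008],"roll":0,"jaw":1},{"xyz":[0,0,0.009],"roll":0,"jaw":1},{"xyz":[0,0,0.009],"roll":0,"jaw":1}]'; python3 -c "
from h import *
print(totool([537.9,100.5,0]))"
```

```text
time_s: 8.4
ee_pos: [537.3, 101.1, 72.7]
ee_rot: [-180.0, -0.0, 112.6]
force: [0.2, 0.2, 0.5]
gripper_width: 0.6
time_s: 9.4
ee_pos: [537.8, 100.4, 66.7]
ee_rot: [179.9, 0.0, 112.5]
force: [-4.4, -0.9, 16.2]
gripper_width: 0.5
[ 0.   0.  66.7]
```

B is propped too, with the same response (16 N at 66.7). Next is C.

```bash
python3 -m pendant '[{"xyz":[0,0,-0.012],"roll":0,"jaw":1},{"xyz":[-0.02,0,-0.02],"roll":0,"jaw":1},{"xyz":[-0.05,0,-0.02],"roll":0,"jaw":1},{"xyz":[-0.08,0,-0.02],"roll":0,"jaw":1},{"xyz":[-0.092,0,-0.02],"roll":0,"jaw":1},{"xyz":[-0.092,0,-0.02],"roll":0,"jaw":1},{"xyz":[-0.092,0,-0.015],"roll":0,"jaw":1},{"xyz":[-0.092,0,-0.009],"roll":0,"jaw":1}]'; python3 -m pendant '[{"xyz":[0,0,0.002],"roll":0,"jaw":1},{"xyz":[0,0,0.004],"roll":0,"jaw":1},{"xyz":[0,0,0.005],"roll":0,"jaw":1},{"xyz":[0,0,0.006],"roll":0,"jaw":1},{"xyz":[0,0,0.007],"roll":0,"jaw":1},{"xyz":[0,0,0.008],"roll":0,"jaw":1},{"xyz":[0,0,0.009],"roll":0,"jaw":1},{"xyz":[0,0,0.009],"roll":0,"jaw":1}]'; python3 -c "
from h import *
print(totool([573.3,15.4,0]))"
```

```text
time_s: 10.4
ee_pos: [572.5, 16.2, 72.7]
ee_rot: [-180.0, -0.0, 112.6]
force: [-0.6, 0.3, -0.9]
gripper_width: 0.4
time_s: 11.4
ee_pos: [573.1, 15.4, 66.7]
ee_rot: [179.9, 0.0, 112.5]
force: [-5.5, -0.2, 13.7]
gripper_width: 0.7
[-0.1  0.1 66.7]
```

C is propped as well. D should be the free one, so I'll press it to confirm.

```bash
python3 -m pendant '[{"xyz":[0,0,-0.012],"roll":0,"jaw":1},{"xyz":[-0.02,0,-0.02],"roll":0,"jaw":1},{"xyz":[-0.05,0,-0.02],"roll":0,"jaw":1},{"xyz":[-0.08,0,-0.02],"roll":0,"jaw":1},{"xyz":[-0.092,0,-0.02],"roll":0,"jaw":1},{"xyz":[-0.092,0,-0.02],"roll":0,"jaw":1},{"xyz":[-0.092,0,-0.015],"roll":0,"jaw":1},{"xyz":[-0.092,0,-0.009],"roll":0,"jaw":1}]'; python3 -m pendant '[{"xyz":[0,0,0.002],"roll":0,"jaw":1},{"xyz":[0,0,0.004],"roll":0,"jaw":1},{"xyz":[0,0,0.005],"roll":0,"jaw":1},{"xyz":[0,0,0.006],"roll":0,"jaw":1},{"xyz":[0,0,0.007],"roll":0,"jaw":1},{"xyz":[0,0,0.008],"roll":0,"jaw":1},{"xyz":[0,0,0.009],"roll":0,"jaw":1},{"xyz":[0,0,0.009],"roll":0,"jaw":1}]'; python3 -c "
from h import *
print(totool([608.8,-69.8,0]))"
```

```text
time_s: 12.4
ee_pos: [607.7, -68.8, 72.7]
ee_rot: [-180.0, -0.0, 112.6]
force: [0.4, 0.6, 0.4]
gripper_width: 0.0
time_s: 13.4
ee_pos: [608.1, -69.7, 64.2]
ee_rot: [-180.0, 0.0, 112.5]
force: [-1.5, -1.3, 2.8]
gripper_width: 0.5
[-0.4  0.7 64.2]
```

D gives way at 2.8 N, so it's the free cover. I'll push it down.

```bash
python3 -m pendant '[{"xyz":[0,0,0.002],"roll":0,"jaw":1},{"xyz":[0,0,0.004],"roll":0,"jaw":1},{"xyz":[0,0,0.006],"roll":0,"jaw":1},{"xyz":[0,0,0.008],"roll":0,"jaw":1},{"xyz":[0,0,0.01],"roll":0,"jaw":1},{"xyz":[0,0,0.011],"roll":0,"jaw":1},{"xyz":[0,0,0.012],"roll":0,"jaw":1},{"xyz":[0,0,0.012],"roll":0,"jaw":1}]'
```

```text
time_s: 14.4
ee_pos: [608.0, -69.7, 51.9]
ee_rot: [-180.0, -0.0, 112.5]
force: [-0.0, -0.9, 2.1]
gripper_width: 1.0
```

```bash
python3 -m pendant '[{"xyz":[0,0,0.001],"roll":0,"jaw":1},{"xyz":[0,0,0.002],"roll":0,"jaw":1},{"xyz":[0,0,0.003],"roll":0,"jaw":1},{"xyz":[0,0,0.004],"roll":0,"jaw":1},{"xyz":[0,0,0.004],"roll":0,"jaw":1},{"xyz":[0,0,0.004],"roll":0,"jaw":1},{"xyz":[0,0,0.004],"roll":0,"jaw":1},{"xyz":[0,0,0.004],"roll":0,"jaw":1}]'
```

```text
time_s: 15.4
ee_pos: [608.0, -69.6, 48.1]
ee_rot: [-180.0, -0.0, 112.5]
force: [-1.6, 0.0, 2.5]
gripper_width: 0.6
```

```bash
python3 -m pendant '[{"xyz":[0,0,0.001],"roll":0,"jaw":1},{"xyz":[0,0,0.002],"roll":0,"jaw":1},{"xyz":[0,0,0.003],"roll":0,"jaw":1},{"xyz":[0,0,0.004],"roll":0,"jaw":1},{"xyz":[0,0,0.004],"roll":0,"jaw":1},{"xyz":[0,0,0.004],"roll":0,"jaw":1},{"xyz":[0,0,0.004],"roll":0,"jaw":1},{"xyz":[0,0,0.004],"roll":0,"jaw":1}]'; python3 - <<'E'
from h import *
im,d,p=grab("side"); cv2.imwrite("pics/s4.png",cv2.resize(im[100:330,200:430],None,fx=2.5,fy=2.5))
E
```

```text
time_s: 16.4
ee_pos: [608.5, -69.6, 47.1]
ee_rot: [179.9, 0.1, 112.5]
force: [-6.0, 0.1, 17.4]
gripper_width: 0.6
```

View pics/s4.png

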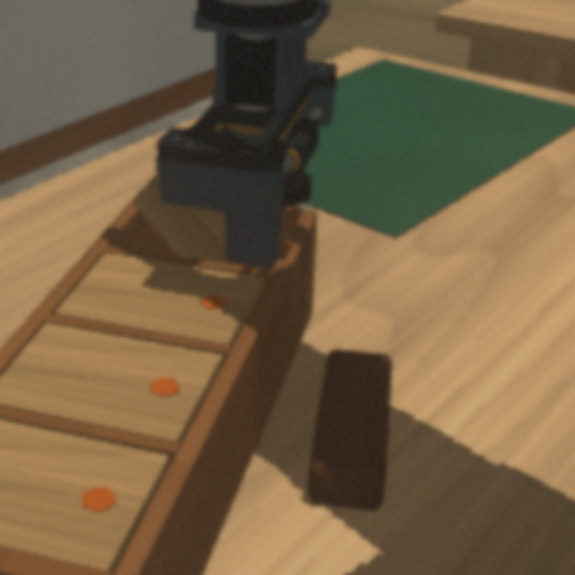

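D's far end is raised at crop (185,215) and the finger is down in the well. The force rises sharply to 17 N at the height I predicted for the stop. I'll withdraw straight up, then back clear, and measure the angle.

```bash
python3 -m pendant '[{"xyz":[0,0,-0.01],"roll":0,"jaw":1},{"xyz":[0,0,-0.03],"roll":0,"jaw":1},{"xyz":[0,0,-0.06],"roll":0,"jaw":1},{"xyz":[0,0,-0.09],"roll":0,"jaw":1},{"xyz":[0,-0.03,-0.12],"roll":0,"jaw":1},{"xyz":[0,-0.08,-0.14],"roll":0,"jaw":1},{"xyz":[0,-0.13,-0.14],"roll":0,"jaw":1},{"xyz":[0,-0.18,-0.14],"roll":0,"jaw":1}]';python3 - <<'E'
from h import *
im,d,p=grab("side"); cv2.imwrite("pics/s5.png",im)
im,d,p=grab("top"); cv2.imwrite("pics/t5.png",im)
K=np.array(p["camera_matrix"]); T=np.array(p["cam_to_world"])
v,u=np.nonzero(d>0); z=d[v,u]
P=(T@np.array([(u-K[0,2])/K[0,0]*z,-(v-K[1,2])/K[1,1]*z,-z,np.ones(len(z))]))[:3].T
a=np.radians(22.5); ex=np.array([np.cos(a),np.sin(a),0]); ey=np.array([-np.sin(a),np.cos(a),0])
dots=np.array([[502.7,185.5],[537.9,100.5],[573.3,15.4],[608.8,-69.8]])
for n,q in zip("ABCD",dots):
    r=P-np.append(q,0); X=r@ex-35; Y=r@ey
    m=(abs(X)<50)&(abs(Y)<25)&(P[:,2]<200)
    m&=(abs(X)<30)
    f=np.polyfit(X[m],P[m,2],1); print(n,m.sum(),"angle rad",np.arctan(f[0]).round(3),"z0",f[1].round(1),"rms",np.std(P[m,2]-np.polyval(f,X[m])).round(1))
E
```

```text
time_s: 17.45
ee_pos: [440.6, -138.9, 184.0]
ee_rot: [180.0, 0.0, 112.6]
force: [-0.1, -1.0, 0.3]
gripper_width: 0.4
A 1143 angle rad 0.007 z0 89.3 rms 5.7
B 1120 angle rad 0.007 z0 89.7 rms 1.3
C 1106 angle rad 0.006 z0 89.7 rms 1.2
D 1390 angle rad 0.848 z0 92.7 rms 1.6
```

View pics/s5.png

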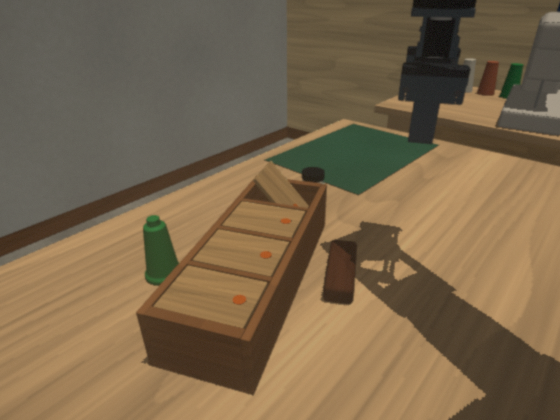

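View pics/t5.png

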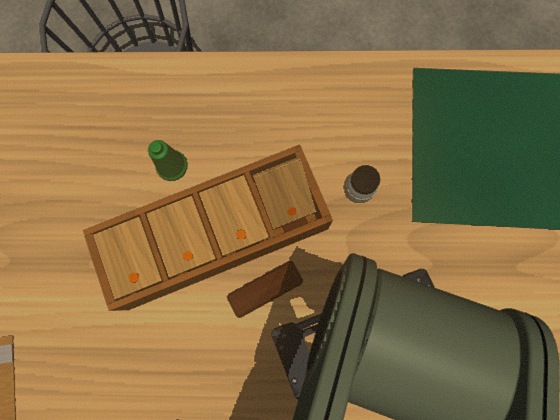

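Cover D is tipped to 0.848 rad, against its stop at 0.85. Covers A to C are level. The cone (168,160), jar (362,183) and block (265,289) haven't moved, and the arm is clear.

```bash
python3 -c "
from h import *
print(env.job_done())"
```

```text
the job is handed in; nothing more can be done
None
```

Cover D was the free one; it's now tipped wide open, and I've handed the job in. I pressed the dots in order: A, B and C held firm at about 14–16 N, while D gave way at under 3 N. I pushed D down until it reached its stop (17 N), then withdrew the arm.

**Last checks:**
- **Covers:** depth measurements put D at 0.848 rad (its stop is 0.85) and A, B and C level, at about 0.007 rad.
- **Other objects:** the thread cone, button jar and wooden block look unmoved in the top and side pictures.
- **Arm:** it is clear of everything, with no contact force. The job took about 17.5 s.

**One disagreement:** with the fingers shut, the real fingertips were about 23 mm higher than the reported tool height. My first presses on A therefore touched nothing, so I used camera depth and contact force to judge height from then on.

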